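Close the loaded incubator drawer and hold the sprung lid at the vent mark

TASK

The small white bench incubator has been loaded: push its sample drawer fully home, and only then lift its sprung lid by the steel bar until the lid's yellow index is level with the red pointer on the curved scale at its side. The lid springs shut if let go, so finish while still holding it steady at that mark; leave the red pointer where it is set and do not disturb the two bottles and the roll of tape standing beside the incubator.

Things in the scene. Friction and masses are not known exactly. Their poses are not given: they have to be found in the camera images.
- incubator: Fixed white bench incubator, 150 x 150 mm in plan, its deck 75 mm high; with the lid shut its top is at 95 mm (the lid bar stands higher). Origin: centre of its underside, on the worktop. Its x axis points from its front (drawer, facing the robot) to its back, y to its left, z up. The curved scale stands at its left side, up to 95 mm from the middle in y and about 195 mm high.
- drawer (a joint): Sample drawer at the front, carrying an aluminium tube block: 0 m = fully home, positive = how far it is pulled out along the incubator's -x (0.08 at most). It slides with about 1.5 N of friction and stays where it is left.
- drawer_bar (a point): Middle of the drawer's steel bar handle: round, 10 mm thick, 68 mm long along the incubator's y, 40 mm above the worktop, its axis 31 mm in front of the drawer's face. Its posts are at its two ends. With the drawer home it is 110 mm in front of the incubator's origin, so a tool pushing it from in front stays clear of the lid. Axes as the incubator.
- lid (a joint): Sprung lid, hinged along the back: 0 rad = shut, grows as the front edge is lifted (1.15 at most). A spring always pulls it shut: 0.25 N m at 0 plus 0.5 N m per rad, besides its own weight of about 0.25 kg; about 3 N when shut, 4 to 7 N at the marked angles, felt at the bar, square to the radius. It falls shut when let go.
- lid_bar (a point): Middle of the lid's steel lifting bar: round, 10 mm thick, 84 mm long along the incubator's y, on two posts at its ends; its axis is 38 mm above the lid's top and 20 mm behind the lid's front edge. Moves with the lid; in the lid's frame (origin on the hinge, x to the back) it is at x = -110, z = +54 mm. With the lid shut it is at x = -45, z = 133 mm in the incubator's frame.
- lid_hinge (a point): Middle of the lid's hinge axis, which runs along the incubator's y: at x = +65, y = 0, z = 79 mm in the incubator's frame. Its x and z axes turn with the lid.
- index_tip (a point): Front tip of the yellow index on the lid's left side, 105 mm from the hinge axis (86 mm to the left of the middle). It meets pointer_tip when joint lid equals joint pointer.
- pointer (a joint): Red pointer clamped on the curved steel scale on the incubator's left, pointing inward to the hinge: its value is the lid angle in rad that it marks (0.35 to 0.75, about 20 to 43 degrees). Held by stiff friction; it is not to be moved.
- pointer_tip (a point): Inner tip of the red pointer, 105 mm from the hinge axis, in the same plane as the index.
- amber_bottle: Loose amber dropper bottle with blue cap, 34 mm across, 68 mm high, standing to the left of the incubator. Origin: centre of its underside. Leave alone.
- white_bottle: Loose white dropper bottle with green cap, 34 mm across, 62 mm high, standing to the right of the incubator. Origin: centre of its underside. Leave alone.
- tape: Loose roll of tape lying flat, 63 mm across, 18 mm high, to the right of the incubator towards the back. Origin: centre of its underside. Leave alone.

How it is judged:
On the way, in this order (a step that is already met when the one before it is completed fails the run):
1. the drawer is pushed fully home, the lid still shut (value of joint drawer below 0.004 m and value of joint lid below 0.05 rad), for 0.2 s.
2. the lid is lifted to the pointer by the fingers (distance between index_tip and pointer_tip below 0.008 m and contact force between the fingers and lid above 1 N), for 0.2 s.
At the end, for the whole second after the job is handed in: The drawer is home (within 4 mm), and the fingers hold the lid (more than 1 N on it) at rest with the tip of its yellow index within 8 mm of the red pointer's tip (about 0.075 rad). The pointer is within 6 mm, and the bottles and tape within 20 mm, of where they were (all of step 2 and value of joint drawer below 0.004 m and velocity of joint lid between -0.1 and 0.1 rad/s and value of joint lid above 0.25 rad and distance of pointer_tip from where it was at the start of the episode below 0.006 m and distance of each of amber_bottle, white_bottle, tape from where it was at the start of the episode below 0.02 m); the arm keeps its last pose, push and grip.
It fails at once if the lid was lifted while the drawer was still out (value of joint drawer above 0.01 m and value of joint lid above 0.12 rad).
It fails at once if the red pointer was shifted (distance of pointer_tip from where it was at the start of the episode above 0.006 m).
It fails at once if a bottle or the tape was disturbed (distance of any of amber_bottle, white_bottle, tape from where it was at the start of the episode above 0.02 m or angle between any of amber_bottle, white_bottle, tape's own z axis and vertical above 0.4 rad).
It also fails if it takes over 45 s, if anything falls off the work surface, if the arm or the gripper's body presses on something with over 40 N, if the wrist force passes 120 N, or if a joint passes its speed limit or range.

ROBOT

A 7-joint arm with a two-finger parallel gripper is mounted at the origin on a cart in front of the work surface, level with it; the furniture and walls round the work are solid. World frame = base frame: x ahead of the robot, y to its left, z up, the work surface at z = 0. Lengths are in m, angles in rad, forces in N, time in s.
With the tool pointing down it reaches from about 0.4 to 0.85 m from the base axis. Payload 10.4 kg.
Tool frame: the origin (TCP) lies on the centre line of the jaws, within the pads' length; the fingertips stand 8 mm ahead of it and the grasp point (between the pads) lies 11 mm behind it (r.finger_overhang is the distance from the TCP to the fingertips, in m); z points along the fingers, y is the line along which they close (so a half turn about z gives the same grasp; the last joint's range is limited). The gripper opens to 87 mm and grips with 3 to 60 N. Pads are 19 mm wide; open, the fingers measure 117 mm over their backs; the gripper's body (75 mm by 190 mm) begins 51 mm behind the grasp point.
Start: joints at [1.15, 0.332, -0.065, 1.46, 0.022, 1.35, -0.088], TCP at [0.242, -0.576, 0.231] pointing down, gripper open.
Joint ranges: [-2.6, 2.6], [-0.5, 2.12], [-1.47, 1.34], [0.16, 2.42], [-1.27, 4.41], [0.06, 2.06], [-2.6, 2.6]. Speed limits (rad/s): [2.22, 2.22, 2.79, 2.79, 3.14, 3.14, 3.14].

INTERFACE

Orientations are given as a unit quaternion [x, y, z, w].
In Python, from bench import r, vision gives the robot as it stands.
- The arm moves only by the tool drive_tool, never from a script. Its argument "series" is a list of rows, each a list of 2 entries, a list of its own where there are three numbers: the shift along the world's x, y, z in cm, then the turn about the world's z in degrees. A call has exactly 10 rows; each row shifts and turns the commanded pose from where the row before left it; what a row does not reach is not made up. A row lasts 1/8 s, in which the tool goes at most 62.5 mm and 10.7 degrees, less where a joint would pass 70% of its speed; a pose out of reach is approached as far as the arm can. A call with a gripper value outside its range is refused whole. "hand" is the closure, from 0 (fully open) to 1 (shut), set as the call begins (left out, the last holds). The fingers move at their own pace and stop on an object; "newtons" is the grip in N (left out, the last holds). Time passes only in rows, so rows that do not move let the fingers close, or fill a call up. It gives the time, the measured TCP pose, the force, the opening and the grip force at its end, in the units of the state.
- r.read_state(): the state, without advancing time (a new reading comes with each control period).
- vision.camera(name): name is "scene" or "side" or "wrist"; returns a dict with "color" (420x560x3 uint8, red, green, blue), "intrinsics" (3x3 intrinsics, pixels), "R" (3x3) and "t" (3): a world point X has camera coordinates R X + t; the wrist camera has in their place "mount" (4x4, takes a point from camera to tool coordinates, whose origin is the TCP and whose axes are the flange's). Camera axes: x right, y down, z forward; pixel columns grow to the right and rows downward; lengths in m; the calibration is good to about 2 mm. The wrist camera is an equidistant fisheye: a pixel r from the principal point sees the ray r / f radians off the axis. A picture is of the moment at which its call begins: read the wrist's pose just before it. There is no depth.
- r.close_job(): hands the job in; it is judged then, once.
The state is a dict: "time": time; "joint_positions": joint angles; "joint_vel": joint speeds; "joint_torque": joint torques, N m; "ee_pos": TCP position; "eef_rot": TCP orientation; "ft_force": force on the tool from outside, world axes, zero at the start; "torque": the same for the moment, N m; "width": finger opening in m; "grip_force": force on a finger pad.
Only numpy, scipy, OpenCV 4.12 (cv2) and the standard library are available. Lean on these libraries where they do the work, as an engineer would, in place of code of your own. Each camera call takes 0.05 s, during which the arm holds its last target. There are 200 camera calls.

## Working session

There is one attempt and no reset: what is moved stays moved. The work goes in short steps, Python scripts to look and compute and a tool call to move; the robot and the scene stay as the last step left them, time stands still between calls to the robot, and variables do not carry over. Pictures are saved under pics/ and viewed, at most 10 in all, crops included, and the job is handed in when it is done.

Besides the shell and the picture viewer there is one more tool, called after ">>>" as name([rows], argument=value, ...), one row to a line, values as JSON. drive_tool: Moves the arm, as the interface text tells. Its arguments: {"type":"object","properties":{"series":{"type":"array"},"hand":{"type":"number"},"newtons":{"type":"number"}},"required":["series"]}

```bash
ls; mkdir -p pics
python3 - <<'E'
from bench import r,vision
import cv2,numpy as np
s=r.read_state();print({k:np.round(v,3) for k,v in s.items()})
for n in("scene","side"):
    c=vision.camera(n);np.savez(f"pics/{n}0.npz",**c);cv2.imwrite(f"pics/{n}0.png",c["color"][:,:,::-1])
    print(n,c["intrinsics"].round(1).tolist(),c["R"].round(3).tolist(),c["t"].round(3))
E
```

```text
pics
{'time': np.float64(0.0), 'joint_positions': array([ 1.15 ,  0.333, -0.065,  1.461,  0.022,  1.35 , -0.088]), 'joint_vel': array([ 0.001, -0.002, -0.   ,  0.   , -0.   , -0.002,  0.001]), 'joint_torque': array([-0.0000e+00, -6.2326e+01,  2.4000e-02, -3.8989e+01, -6.1000e-02,
        4.0000e-02,  0.0000e+00]), 'ee_pos': array([ 0.242, -0.576,  0.23 ]), 'eef_rot': array([ 0.98 ,  0.198, -0.   , -0.001]), 'ft_force': array([ 0.625, -0.071, -0.455]), 'torque': array([ 0.049, -0.05 , -0.013]), 'grip_force': np.float64(0.0), 'width': np.float64(0.087)}
scene [[411.9, 0.0, 273.4], [0.0, 411.9, 208.0], [0.0, 0.0, 1.0]] [[-0.867, -0.498, 0.019], [-0.258, 0.415, -0.873], [0.427, -0.761, -0.488]] [0.532 0.268 0.641]
side [[438.4, 0.0, 283.3], [0.0, 438.4, 203.3], [0.0, 0.0, 1.0]] [[0.969, -0.249, 0.003], [-0.126, -0.502, -0.856], [0.215, 0.828, -0.517]] [-0.617  0.143  0.796]
```

View pics/scene0.png

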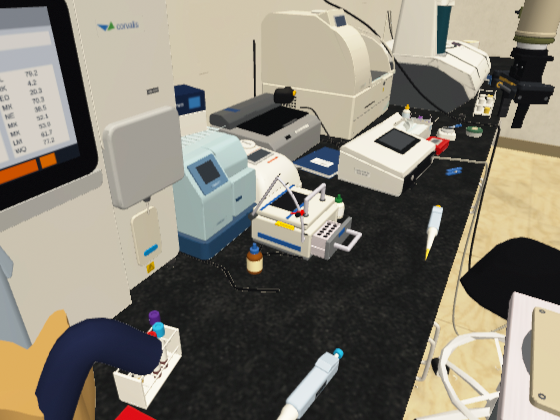

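View pics/side0.png

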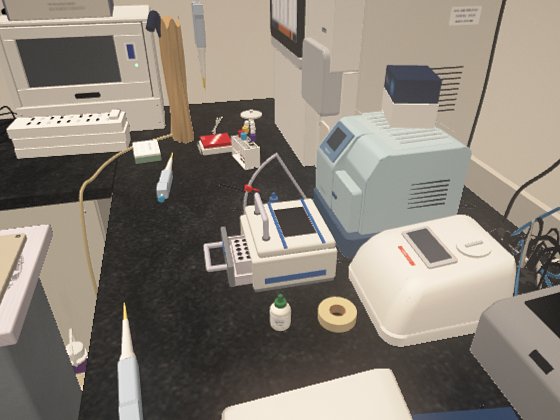

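The incubator is near (300,215) in the scene view and (285,240) in the side view, with the drawer out towards the robot. I'll zoom in on both.

Run:
```python
import cv2,numpy as np
a=cv2.imread("pics/scene0.png")[165:285,240:370];b=cv2.imread("pics/side0.png")[145:295,195:345]
cv2.imwrite("pics/a.png",cv2.resize(a,None,fx=5,fy=5,interpolation=cv2.INTER_CUBIC))
cv2.imwrite("pics/b.png",cv2.resize(b,None,fx=4,fy=4,interpolation=cv2.INTER_CUBIC))
```

```text
(no output)
```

View pics/a.png

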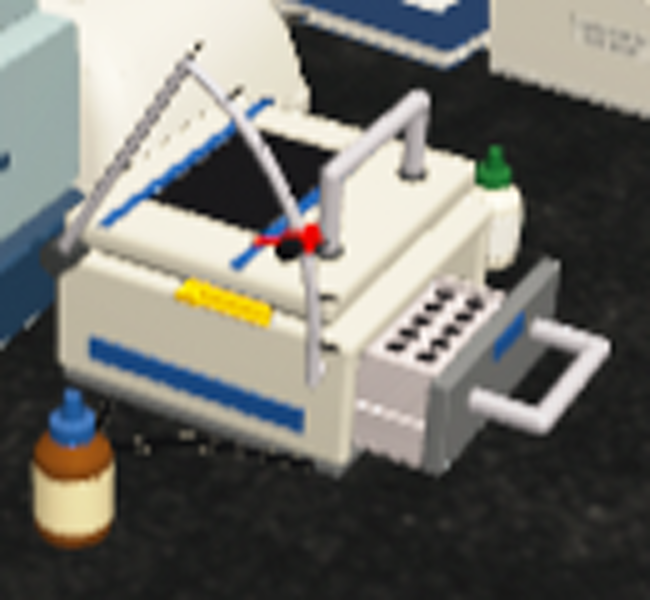

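View pics/b.png

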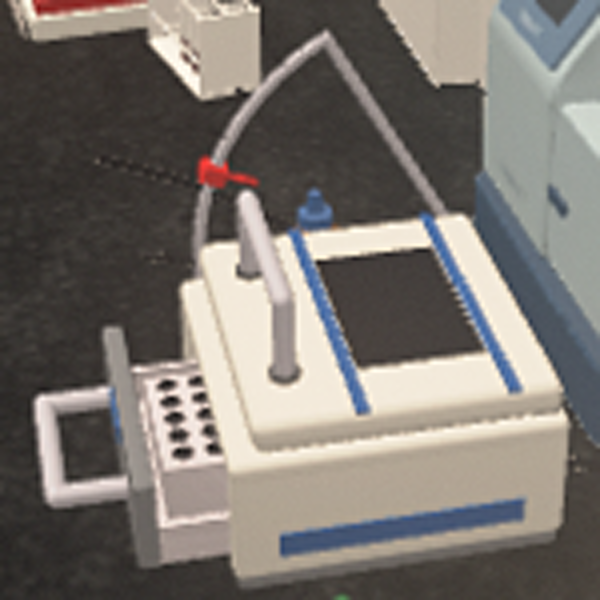

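Scene crop: lid bar runs (332,172)-(422,98), drawer bar (545,420)-(600,345), pointer tip (258,241), index tip (272,314). Side crop: lid bar (247,200)-(284,295), drawer bar (45,403)-(55,497), pointer tip (257,183). Next I fit the pose.

```bash
cat > fit.py <<'E'
import numpy as np
from scipy.optimize import least_squares
C={n:np.load(f"pics/{n}0.npz") for n in("scene","side")}
def proj(n,X):
    c=C[n];p=c["intrinsics"]@(c["R"]@X+c["t"]);return p[:2]/p[2]
S=lambda u,v:(240+u/5-.4,165+v/5-.4)
D=lambda u,v:(195+u/4-.4,145+v/4-.4)
def loc(k,d,a,i):
    return {"lm":(-.045,0,.133),"dm":(-.110-d,0,.040),"ll":(-.045,.04,.133),"lr":(-.045,-.04,.133),
     "dl":(-.110-d,.031,.04),"dr":(-.110-d,-.031,.04),
     "fl":(-.075,.075,0),"bl":(.075,.075,0),"fr":(-.075,-.075,0),"br":(.075,-.075,0),
     "p":(.065-.105*np.cos(a),.086,.079+.105*np.sin(a)),"i":(.065-.105*np.cos(i),.086,.079+.105*np.sin(i))}[k]
O=[("scene","ll",S(332,172)),("scene","lr",S(422,98)),("scene","dl",S(545,420)),("scene","dr",S(600,345)),
("scene","fl",S(343,470)),("scene","bl",S(65,372)),("scene","p",S(258,241)),("scene","i",S(272,316)),
("side","ll",D(247,200)),("side","lr",D(284,295)),("side","dl",D(45,403)),("side","dr",D(55,497)),
("side","fr",D(242,583)),("side","br",D(560,537)),("side","p",D(257,183))]
def W(q,k):
    x,y,t,d,a,i=q;l=loc(k,d,a,i);c,s=np.cos(t),np.sin(t)
    return np.array([x+c*l[0]-s*l[1],y+s*l[0]+c*l[1],l[2]])
f=lambda q:np.concatenate([proj(n,W(q,k))-uv for n,k,uv in O])
if __name__=="__main__":
    R=least_squares(f,[.6,0,0,.04,.5,0],loss="soft_l1",x_scale=[.1,.1,.1,.01,.1,.1]);q=R.x
    print(q.round(4));print(np.c_[f(q).reshape(-1,2).round(1)].tolist())
    for k in("lm","dm","p","i"):print(k,W(q,k).round(4))
    x,y,t,d,a,i=q
    print("drawer home bar",np.round([x-.11*np.cos(t),y-.11*np.sin(t)],4),"yawdeg",np.degrees(t),"a-i",a-i)
    for th in np.arange(0,a+.1,.1).tolist()+[a]:
        c,s=np.cos(th),np.sin(th);lx=.065-.110*c+.054*s;lz=.079+.110*s+.054*c
        print(round(th,3),np.round([x+np.cos(t)*lx,y+np.sin(t)*lx,lz],4))
E
python3 fit.py
```

```text
[ 0.6153 -0.0987 -0.0037  0.0366  0.3806  0.0513]
[[0.3, -0.1], [-2.0, 0.6], [0.1, -0.6], [-0.8, 0.8], [-0.1, 4.6], [-2.8, 3.7], [-0.7, 0.0], [-1.0, 0.0], [-0.2, 1.4], [-0.2, 0.9], [-0.7, 2.5], [0.3, -0.3], [-0.8, 5.4], [0.5, 3.0], [-0.7, -0.1]]
lm [ 0.5703 -0.0985  0.133 ]
dm [ 0.4687 -0.0981  0.04  ]
p [ 0.5831 -0.0126  0.118 ]
i [ 0.5757 -0.0125  0.0844]
drawer home bar [ 0.5053 -0.0983] yawdeg -0.2129254439552127 a-i 0.32928234849495985
0.0 [ 0.5703 -0.0985  0.133 ]
0.1 [ 0.5762 -0.0985  0.1437]
0.2 [ 0.5832 -0.0986  0.1538]
0.3 [ 0.5911 -0.0986  0.1631]
0.4 [ 0.6    -0.0986  0.1716]
0.381 [ 0.5982 -0.0986  0.17  ]
```

>>> drive_tool([
  [[1.8,4.8,0],-2.3],
  [[1.8,4.8,0],-2.3],
  [[1.8,4.8,0],-2.3],
  [[1.8,4.8,0],-2.3],
  [[1.8,4.8,0],-2.3],
  [[1.8,4.8,0],-2.3],
  [[1.8,4.8,0],-2.3],
  [[1.8,4.8,0],-2.3],
  [[1.8,4.8,0],-2.3],
  [[1.8,4.8,0],-2.3],
], hand=1, newtons=10)

```text
time: 1.35
ee_pos: [0.4223, -0.0946, 0.2305]
eef_rot: [1.0, -0.003, -0.0, 0.0]
ft_force: [-0.2, -0.5, 0.1]
width: 0.0012
grip_force: 0.0
```

>>> drive_tool([
  [[0,-0.4,-3],0],
  [[0,0,-3],0],
  [[0,0,-3],0],
  [[0,0,-3],0],
  [[0,0,-3],0],
  [[0,0,-2.5],0],
  [[0,0,-1.9],0],
  [[0,0,0],0],
  [[0,0,0],0],
  [[0,0,0],0],
])

```text
time: 2.6
ee_pos: [0.4227, -0.1004, 0.0374]
eef_rot: [1.0, -0.002, 0.001, 0.0]
ft_force: [1.1, 0.2, -0.1]
width: 0.0006
grip_force: 0.0
```

Run:
```python
from bench import r,vision
import cv2,numpy as np
c=vision.camera("side");d=vision.camera("scene")
a=cv2.resize(c["color"][145:295,145:345],None,fx=2.6,fy=2.6,interpolation=2)
b=cv2.resize(d["color"][165:285,240:400],None,fx=2.5,fy=3.25,interpolation=2)
b=cv2.resize(b,(270,390));cv2.imwrite("pics/c.png",np.hstack([a,b])[:,:,::-1])
C=np.load("pics/side0.npz")
K,R,t=C["intrinsics"],C["R"],C["t"];v=R.T@np.linalg.inv(K)@np.array([318,222,1]);o=-R.T@t
print("teal corner",o-v*o[2]/v[2])
```

```text
teal corner [0.72167471 0.02127795 0.        ]
```

View pics/c.png

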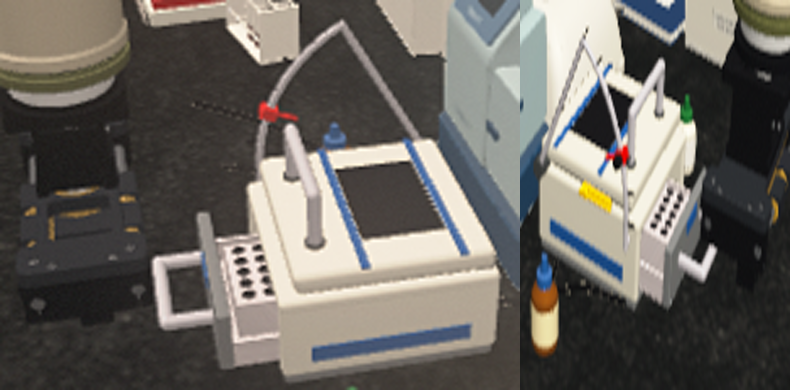

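The gripper (side crop, 85,250) stands in front of the drawer bar (155-215,290), and the lid is still shut. Now I push.

>>> drive_tool([
  [[1,0,0],0],
  [[1,0,0],0],
  [[1,0,0],0],
  [[1,0,0],0],
  [[1,0,0],0],
  [[0.7,0,0],0],
  [[0.5,0,0],0],
  [[0.3,0,0],0],
  [[0,0,0],0],
  [[0,0,0],0],
])

```text
time: 3.95
ee_pos: [0.4873, -0.1, 0.0367]
eef_rot: [1.0, -0.002, 0.0, -0.0]
ft_force: [-0.2, 0.1, -0.1]
width: 0.0006
grip_force: 0.0
```

>>> drive_tool([
  [[0.2,0,0],0],
  [[0.2,0,0],0],
  [[0.2,0,0],0],
  [[0.2,0,0],0],
  [[0,0,0],0],
  [[0,0,0],0],
  [[0,0,0],0],
  [[0,0,0],0],
  [[0,0,0],0],
  [[0,0,0],0],
])

```text
time: 5.2
ee_pos: [0.4893, -0.1002, 0.0353]
eef_rot: [1.0, -0.002, -0.006, 0.0]
ft_force: [-25.4, 2.0, 18.4]
width: 0.0001
grip_force: 13.0
```

The drawer hit its stop: the TCP halted at 0.489 with 25 N, against a predicted 0.491. Backing off and up.

>>> drive_tool([
  [[-1,0,0],0],
  [[-2,0,0],0],
  [[-3,0,0],0],
  [[0,0,4],0],
  [[0,0,4],0],
  [[0,0,4],0],
  [[0,0,4],0],
  [[0,0,4],0],
  [[0,0,2.5],0],
  [[0,0,0],0],
], hand=0)

```text
time: 6.45
ee_pos: [0.4363, -0.1003, 0.2635]
eef_rot: [1.0, -0.002, 0.002, 0.001]
ft_force: [0.9, 0.3, -0.9]
width: 0.0853
grip_force: 0.0
```

>>> drive_tool([
  [[1.5,0,0],10],
  [[1.5,0,0],10],
  [[1.5,0,0],10],
  [[1.5,0,0],10],
  [[1.5,0,0],10],
  [[1.5,0,0],10],
  [[1.5,0,0],10],
  [[1.5,0,0],10],
  [[1.5,0,0],10],
  [[0,0,0],0],
])

```text
time: 7.7
ee_pos: [0.5703, -0.0998, 0.2602]
eef_rot: [0.709, 0.706, 0.0, -0.001]
ft_force: [-1.0, -0.3, 0.1]
width: 0.087
grip_force: 0.0
```

Run:
```python
from bench import r,vision
import cv2,numpy as np
from scipy.spatial.transform import Rotation as Ro
s=r.read_state();w=vision.camera("wrist");c=vision.camera("side")
M=np.array(w["mount"]);T=np.eye(4);T[:3,:3]=Ro.from_quat(s["eef_rot"]).as_matrix();T[:3,3]=s["ee_pos"]
K=w["intrinsics"];im=w["color"].copy()
for x,y,z in[(.569,-.0585,.133),(.569,-.1385,.133),(.5038,-.0675,.04),(.5038,-.1295,.04)]:
    p=(np.linalg.inv(T@M)@[x,y,z,1])[:3];th=np.arctan2(np.hypot(p[0],p[1]),p[2]);d=p[:2]/np.hypot(p[0],p[1])
    u=np.array([K[0,2],K[1,2]])+K[0,0]*th*d;print(u.round(1));cv2.circle(im,tuple(u.round().astype(int).tolist()),3,(255,0,255),1)
a=cv2.resize(c["color"][145:285,215:345],(390,420),interpolation=2)
cv2.imwrite("pics/w.png",cv2.resize(np.hstack([im[:,:400],a]),(790,420))[:,:,::-1])
```

```text
[278.9 157.1]
[279.3 243.8]
[223.3 157.4]
[225.4 208.8]
```

View pics/w.png

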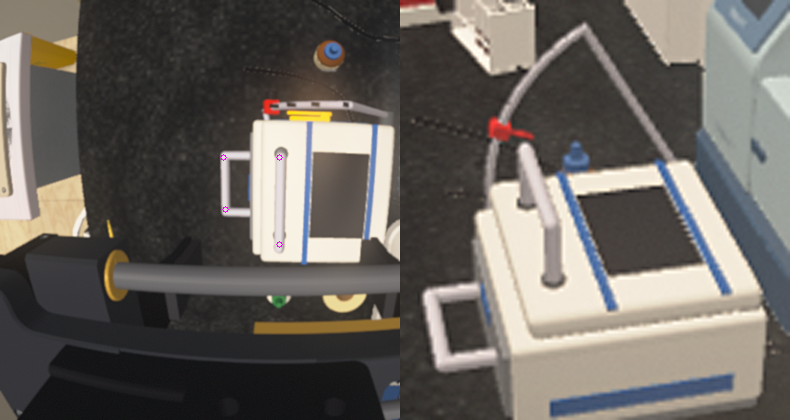

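```bash
python3 -c "
from bench import vision
print(vision.camera('wrist')['mount'].round(3))"
```

```text
[[-0.    -0.966 -0.257  0.07 ]
 [ 1.    -0.001  0.001 -0.   ]
 [-0.001 -0.257  0.966 -0.154]
 [ 0.     0.     0.     1.   ]]
```

>>> drive_tool([
  [[-0.1,0,-2],0],
  [[0,0,-2],0],
  [[0,0,-2],0],
  [[0,0,-1],0],
  [[0,0,0],0],
  [[0,0,0],0],
  [[0,0,0],0],
  [[0,0,0],0],
  [[0,0,0],0],
  [[0,0,0],0],
])

```text
time: 9.1
ee_pos: [0.5692, -0.1002, 0.1916]
eef_rot: [0.708, 0.706, 0.0, 0.0]
ft_force: [-0.3, -0.1, 0.7]
width: 0.0873
grip_force: 0.0
```

The camera sits 154 mm above the TCP, so it clears the scale. Descend to the bar, then close.

>>> drive_tool([
  [[0,0,-2],0],
  [[0,0,-2],0],
  [[0,0,-1.5],0],
  [[0,0,-1],0],
  [[0,0,-0.5],0],
  [[0,0,0],0],
  [[0,0,0],0],
  [[0,0,0],0],
  [[0,0,0],0],
  [[0,0,0],0],
])

```text
time: 10.35
ee_pos: [0.5692, -0.1002, 0.1217]
eef_rot: [0.708, 0.706, 0.0, 0.0]
ft_force: [-0.0, 0.3, 0.0]
width: 0.0868
grip_force: 0.0
```

>>> drive_tool([
  [[0,0,0],0],
  [[0,0,0],0],
  [[0,0,0],0],
  [[0,0,0],0],
  [[0,0,0],0],
  [[0,0,0],0],
  [[0,0,0],0],
  [[0,0,0],0],
  [[0,0,0],0],
  [[0,0,0],0],
], hand=1, newtons=30)

```text
time: 11.6
ee_pos: [0.5695, -0.1002, 0.1217]
eef_rot: [0.708, 0.706, 0.0, 0.0]
ft_force: [2.8, -0.2, -1.6]
width: 0.0091
grip_force: 29.9
```

>>> drive_tool([
  [[0.28,0,0.54],0],
  [[0.31,0,0.53],0],
  [[0.34,0,0.51],0],
  [[0.36,0,0.5],0],
  [[0.39,0,0.47],0],
  [[0.4,0,0.46],0],
  [[0.53,0,0.52],0],
  [[0,0,0],0],
  [[0,0,0],0],
  [[0,0,0],0],
])

```text
time: 12.85
ee_pos: [0.5943, -0.1008, 0.1572]
eef_rot: [0.709, 0.706, -0.001, -0.001]
ft_force: [-7.8, -2.7, 0.3]
width: 0.0091
grip_force: 30.0
```

Run:
```python
from bench import r,vision
import cv2,numpy as np
s=r.read_state();print(s["ee_pos"],s["ft_force"],s["grip_force"])
c=vision.camera("side");d=vision.camera("scene")
a=cv2.resize(c["color"][155:235,235:305],(350,400),interpolation=2)
b=cv2.resize(d["color"][175:255,250:330],(400,400),interpolation=2)
cv2.imwrite("pics/e.png",np.hstack([a,b])[:,:,::-1])
```

```text
[ 0.59428029 -0.10081594  0.15717727] [-7.79074453 -2.6639205   0.28138447] 30.005661249160767
```

View pics/e.png

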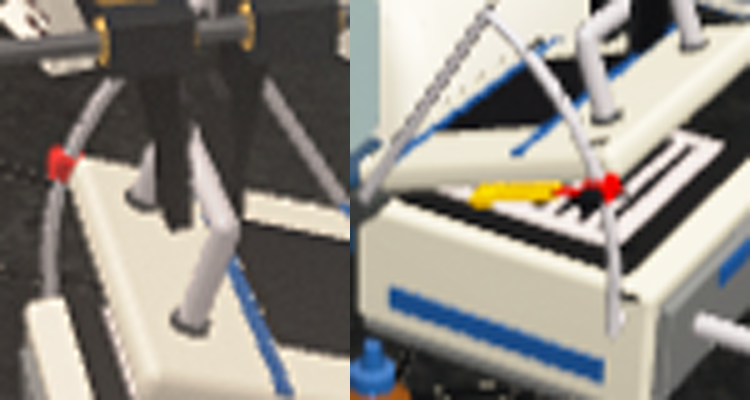

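In the scene crop the yellow index tip (558,190) meets the red pointer tip (556,191), under 1 camera pixel apart. The bar is gripped at 30 N and the arm is at rest, so I'm handing in.

```bash
python3 -c "
from bench import r
print(r.close_job())"
```

```text
the job is handed in; nothing more can be done
None
```

The job is handed in: the drawer is pushed home, and the gripper holds the lid at rest with its yellow index on the red pointer, under one camera pixel apart. I saw no contact with the pointer, bottles or tape; the hand-in returned no verdict.

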